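# Set the cheese meter to 7 and place its blade probe in the slit wheel

### The arm

A 6-joint arm with a two-finger parallel gripper is mounted at the origin on the work surface. World frame = base frame: x ahead of the robot, y to its left, z up, the work surface at z = 0. Lengths are in mm, angles in rad, forces in N, time in s.
With the tool pointing down it reaches from about 275 to 825 mm from the base axis. Payload 5.2 kg.
Tool frame: the origin (TCP) lies between the finger pads; the fingertips stand 14 mm ahead of it and the grasp point (between the pads) lies 5 mm behind it; z points along the fingers, y is the line along which they close (so a half turn about z gives the same grasp; the last joint's range is limited). The gripper opens to 93 mm and grips with 3 to 60 N. Pads are 15 mm wide; open, the fingers measure 128 mm over their backs; the gripper's body (75 mm by 188 mm) begins 65 mm behind the grasp point.
Start: joints at [1.126, 0.259, 1.535, -0, 1.348, -0.203], TCP at [131.675, 534.01, 232.653] pointing down, gripper open.
Joint ranges: [-3.14, 3.14], [-0.91, 2.08], [0.19, 2.58], [-1.22, 4.36], [0.22, 2.71], [-3.12, 3.12]. Speed limits (rad/s): [2.57, 2.57, 3.14, 3.14, 3.14, 3.14].

### API

Orientations are given as a unit quaternion [w, x, y, z].
In Python, from bench import env gives the robot as it stands.
- The arm moves only by the tool drive_tool, never from a script. Its argument "motion" is a list of rows, each an object of numbers: "tx", "ty", "tz": the shift along the tool's x, y, z in cm; "wx", "wy", "wz": the turn, a rotation vector about the tool's x, y, z in degrees. In form: [{"tx": .., "ty": .., "tz": .., "wx": .., "wy": .., "wz": ..}, ...]. A call has 1 to 12 rows; each row is the pose to reach, as a shift and turn from the pose commanded when the call began, along the tool's axes at that moment; what a row does not reach only later rows make up. A row lasts 1/10 s, in which the tool goes at most 50 mm and 8.59 degrees, less where a joint would pass 70% of its speed; a pose out of reach is approached as far as the arm can. A call with a gripper value outside its range is refused whole. "hand" is the finger opening in cm, from 0 to 9.3, set as the call begins (left out, the last holds). The fingers move at their own pace and stop on an object; the grip force is fixed at half the most. Time passes only in rows, so rows that repeat a pose let the fingers close. It gives the time, the measured TCP pose, the force, the opening and the grip force at its end, in the units of the state.
- env.get_obs(): the state, without advancing time (a new reading comes with each control period).
- env.read_camera(name): name is "side" or "top" or "wrist"; returns a dict with "image" (420x560x3 uint8, red, green, blue), "range_z" (420x560 float32, mm along the optical axis (not along the pixel's ray), 0 where there is no reading), "K" (3x3 intrinsics, pixels), "k1" (the pictures are not rectified: a ray, as slopes to the right and down, at radius r is drawn at 1 + k1 r^2 times it, then the intrinsics apply), "R" (3x3) and "t" (3): a world point X has camera coordinates R X + t. Camera axes: x right, y down, z forward; pixel columns grow to the right and rows downward; lengths in mm; the calibration is good to about 2 mm. A picture is of the moment at which its call begins.
- env.sign_off(): hands the job in; it is judged then, once.
Trained networks look in a picture, given as the dict that the camera call returned (one of the last four; its "shot" number tells which), for a name from the list of things; names that differ only in an ending like _2 or _b are one class to them, and where a whole thing is asked for, a point or a joint stands for the part that bears it (a point fixed in the world has none). Each returns a list of dicts, best first, with "score" (0 to 1); they miss things now and then, are a little off and sometimes report something else, mostly with a low value. They report only what shows in the picture. A call takes as long as a camera call. They do not tell look-alikes from the thing itself.
- env.find_in(picture, name): "point" ([x, y, z] in mm, in world coordinates, good to about 4 mm: the middle of the surface that is visible of it).
- env.pinpoint(picture, name): "point" ([x, y, z] in mm, in world coordinates, good to about 4 mm: a listed point, or the origin of a listed thing).
The state is a dict: "time_s": time; "q": joint angles; "dq": joint speeds; "joint_torque": joint torques, N m; "position": TCP position; "tool_rot": TCP orientation; "contact_force": force on the tool from outside, world axes, zero at the start; "wrist_torque": the same for the moment, N m; "finger_gap": finger opening in mm; "grip_force": force on a finger pad.
Only numpy, scipy, OpenCV 4.12 (cv2) and the standard library are available. Lean on these libraries where they do the work, as an engineer would, in place of code of your own. Each camera call takes 0.05 s, during which the arm holds its last target. There are 200 camera calls.

### The job

Take a moisture check of the cut cheese: first turn the black sleeve on the meter up to 7, so that it clicks in there, then take the flat-bladed probe out of the leaning wooden holster and push it all the way down into the slit of the wheel that has one, until its guard rests on the rind, and let it go. Leave the meter at 7, and do not shove the cheese or knock the other wheels, the bottle, the jar or the round trier about.

Things in the scene. Friction and masses are not known exactly. Their poses are not given: they have to be found in the camera images.
- sleeve (a joint): Setting of the meter's black sleeve in rad, growing clockwise seen from over the dial: 0 = number 0, each number 0.349 (20 deg) more, 7 = 2.443; numbers 0 to 9, then end stops. It clicks softly into each number. A white pointer at its foot and a white line on its top show the value on the numbered half ring. Starts at one of 0 to 4.
- sleeve_grip (a point): Point on the sleeve's axis 30 above the dial face, where to grip; does not turn with it. z: the sleeve's axis, leaning 30 deg from vertical to the meter's low edge (-x side); y level across the dial, number 0 at +y, 9 at -y. Sleeve: ribbed black cylinder, 41 diameter, top 48 above the face; pointer reaches 28 from the axis, 3 to 6 above the face.
- console: The meter: a fixed grey wedge, 116 (x) x 132 (y), 30 high at its low edge (-x) and 98 at its high edge. Origin at the centre of its underside, z up.
- probe: Flat-bladed probe, about 0.09 kg. Origin: centre of the guard's underside; z up along the handle, x along the blade's width, y its thickness. Blade below: 22 x 4, 45 long, the last 10 tapering. Guard 36 (x) x 22 (y) x 5. Handle: black box 26 (x) x 16 (y), from z 5 to 65. Starts in its holster pocket, leaning 30 deg from vertical to the holster's low side.
- holster_slot (a point): Mouth of the probe's pocket in the fixed wooden holster (frame level: z vertical; the block leans 30 deg towards the frame's -x). The holster's foot is 100 x 160; the block is 60 x 140 x 55, the pocket 27 x 7.5 and through. Pull the probe out along its own axis by 50 or more.
- slit_mouth (a point): Centre of the slit's mouth in the top face of the slit wheel. z up, x along the slit. Slit 29 long (x), 8 wide (y), 55 deep. The wheel is loose, about 0.75 kg, 110 diameter, 75 high; its origin lies below this point.
- wheel_b: Plain cheese wheel without a slit; 110 diameter, 75 high, loose. Bystander: not to be moved. Origin at its underside.
- wheel_c: Plain cheese wheel without a slit; 110 diameter, 75 high, loose. Bystander: not to be moved. Origin at its underside.
- bottle: Plastic bottle, 52 diameter, 150 high. Bystander: not to be moved. Origin at its underside.
- jar: Jar with steel lid, 56 diameter, 75 high. Bystander: not to be moved. Origin at its underside.
- trier: Round cheese trier with a round handle 22 diameter (top 60 above its collar), standing in the round hole of the holster, 80 from the flat probe; leaning like it. Bystander: not to be moved. Origin at the underside of its collar.
There are look-alikes about, which are no part of the job. What is shaped like the probe but yellow is not meant.

How it is judged (in metres and radians):
On the way, in this order (a step that is already met when the one before it is completed fails the run):
1. the sleeve is set to 7 (value of joint sleeve between 2.343 and 2.543 rad), for 0.3 s.
2. the probe's guard rests on the rind, blade fully in the slit (z of probe in the frame of slit_mouth between -0.004 and 0.004 m and horizontal distance between probe and slit_mouth below 0.008 m and angle between the z axis of probe and the z axis of slit_mouth, either way round below 0.12 rad), for 0.2 s.
At the end, for the whole second after the job is handed in: The sleeve stands at 7 (within 0.1 rad) and the probe stands at rest in the slit: guard within 4 mm of the rind and 8 mm of the slit's centre, within 0.12 rad of square to the rind (all of step 1 and all of step 2 and linear speed of probe below 0.02 m/s); the robot touches nothing.
It fails at once if the slit wheel is shoved more than 20 mm (distance of slit_mouth from where it was at the start of the episode above 0.02 m).
It fails at once if a bystander is moved more than 30 mm (distance of any of wheel_b, wheel_c, bottle, jar, trier from where it was at the start of the episode above 0.03 m).
It also fails if it takes over 72 s, if anything falls off the work surface, if the arm or the gripper's body presses on something with over 40 N, if the wrist force passes 120 N, or if a joint passes its speed limit or range.

## Working session

There is one attempt and no reset: what is moved stays moved. The work goes in short steps, Python scripts to look and compute and a tool call to move; the robot and the scene stay as the last step left them, time stands still between calls to the robot, and variables do not carry over. Pictures are saved under pics/ and viewed, at most 12 in all, crops included, and the job is handed in when it is done.

Besides the shell and the picture viewer there is one more tool, called as name([rows], argument=value, ...), one row to a line, values as JSON. drive_tool: Moves the arm, as the interface text tells. Its arguments: {"type":"object","properties":{"motion":{"type":"array","items":{"type":"object","properties":{"tx":{"type":"number"},"ty":{"type":"number"},"tz":{"type":"number"},"wx":{"type":"number"},"wy":{"type":"number"},"wz":{"type":"number"}}}},"hand":{"type":"number"}},"required":["motion"]}

```bash
mkdir -p pics; cat > h.py <<'E'
import numpy as np, cv2
from bench import env
from scipy.spatial.transform import Rotation as Ro
def pose():
    o=env.get_obs(); q=o["tool_rot"]; return np.array(o["position"]),Ro.from_quat([q[1],q[2],q[3],q[0]]).as_matrix()
def world(c,u,v,z=None):
    K=np.array(c["K"]);xd=np.array([(u-K[0,2])/K[0,0],(v-K[1,2])/K[1,1]]);s=xd.copy()
    for _ in range(20): s=xd/(1+c["k1"]*(s@s))
    z=c["range_z"][int(v),int(u)] if z is None else z
    return np.array(c["R"]).T@(np.array([s[0],s[1],1])*z-np.array(c["t"]))
def pix(c,X):
    p=np.array(c["R"])@X+np.array(c["t"]);s=p[:2]/p[2];s=s*(1+c["k1"]*(s@s));K=np.array(c["K"]);return K[0,0]*s[0]+K[0,2],K[1,1]*s[1]+K[1,2]
def cloud(c):
    K=np.array(c["K"]);z=c["range_z"];H,W=z.shape
    vv,uu=np.mgrid[0:H,0:W];a=np.stack([(uu-K[0,2])/K[0,0],(vv-K[1,2])/K[1,1]],-1);s=a.copy()
    for _ in range(20): s=a/(1+c["k1"]*(s**2).sum(-1,keepdims=True))
    P=np.dstack([s*z[...,None],z]);P=(P-np.array(c["t"]))@np.array(c["R"]);P[z==0]=np.nan;return P
def save(c,n,box=None,f=1):
    im=c["image"][...,::-1]
    if box: im=im[box[1]:box[3],box[0]:box[2]]
    cv2.imwrite("pics/"+n,cv2.resize(im,None,fx=f,fy=f,interpolation=cv2.INTER_CUBIC))
def rel(Tp,TR):
    p,R=pose();d=R.T@(np.array(Tp)-p)/10;w=np.degrees(Ro.from_matrix(R.T@TR).as_rotvec());return d.round(2),w.round(1)
E
python3 - <<'E'
from h import *
names="sleeve_grip console probe holster_slot slit_mouth wheel_b bottle jar trier".split()
for n in("top","side"):
    c=env.read_camera(n);save(c,n+"1.png");np.savez(n+"1.npz",P=cloud(c),image=c["image"])
    for k in names:
        print(n,k,[(np.round(d["point"]).astype(int).tolist(),round(d["score"],2),np.round(pix(c,np.array(d["point"]))).astype(int).tolist()) for d in env.pinpoint(c,k)[:4]])
E
```

```text
top sleeve_grip []
top console [([459, -296, -1], 0.87, [384, 235])]
top probe [([543, 271, 70], 0.49, [185, 197]), ([348, 137, -2], 0.39, [234, 270]), ([358, -121, 3], 0.32, [324, 269])]
top holster_slot [([540, 268, 70], 0.76, [186, 198])]
top slit_mouth [([659, -92, 78], 0.88, [317, 159])]
top wheel_b [([472, -19, 1], 0.77, [289, 228]), ([648, 125, -3], 0.72, [242, 168])]
top bottle [([358, -120, 2], 0.69, [324, 269])]
top jar [([349, 140, -3], 0.91, [233, 270]), ([477, -19, 2], 0.55, [289, 226])]
top trier [([542, 354, 72], 0.53, [155, 197])]
side sleeve_grip [([449, -294, 89], 0.78, [336, 141])]
side console [([465, -299, 3], 0.71, [328, 162]), ([655, -91, 77], 0.27, [236, 172])]
side probe [([539, 274, 69], 0.85, [214, 304]), ([401, 243, 10], 0.59, [284, 328])]
side holster_slot [([539, 273, 75], 0.76, [214, 302])]
side slit_mouth [([657, -93, 78], 0.63, [236, 171]), ([464, -299, 1], 0.37, [328, 163])]
side wheel_b [([646, 123, 0], 0.96, [204, 254]), ([472, -18, 1], 0.91, [293, 232])]
side bottle [([356, -118, -4], 0.96, [349, 218]), ([542, 269, 69], 0.52, [214, 301]), ([349, 137, 1], 0.46, [322, 298]), ([647, 126, -1], 0.37, [203, 254])]
side jar [([346, 137, 0], 0.93, [324, 298]), ([462, -299, 2], 0.7, [329, 163]), ([475, -19, -2], 0.17, [292, 232])]
side trier [([541, 355, 73], 0.81, [194, 337])]
```

View pics/top1.png

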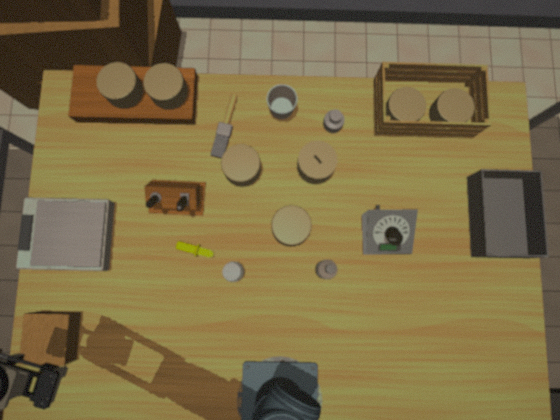

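View pics/side1.png

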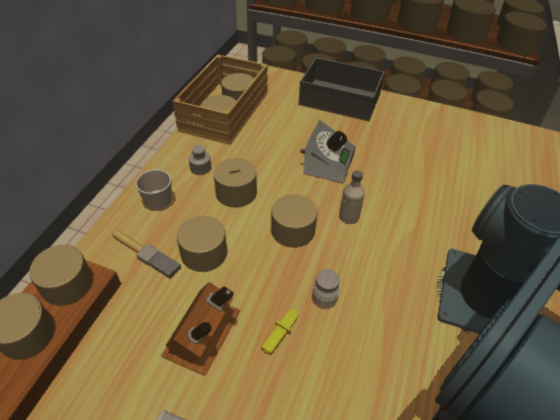

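The top view shows the meter at (388,232), the slit wheel at (317,160) with a diagonal slit, and the holster at (173,198). The probe handle is at (183,203), the trier at (153,201), and the yellow look-alike at (195,249). The side view agrees.

```bash
python3 - <<'E'
from h import *
p,R=pose();print(p,R.round(3).tolist(),env.get_obs()["q"])
P=np.load("top1.npz")["P"]
def plane(cx,cy,r,zl,zh):
    m=(np.hypot(P[...,0]-cx,P[...,1]-cy)<r)&(P[...,2]>zl)&(P[...,2]<zh);Q=P[m]
    rng=np.random.default_rng(0);best=0
    for _ in range(500):
        a=Q[rng.choice(len(Q),3,False)];n=np.cross(a[1]-a[0],a[2]-a[0]);L=np.linalg.norm(n)
        if L<1:continue
        n/=L;n*=np.sign(n[2]) or 1
        i=abs((Q-a[0])@n)<3
        if n[2]>.6 and n[2]<.95 and i.sum()>best:best=i.sum();I=i
    q=Q[I];c=q.mean(0);n=np.linalg.svd(q-c)[2][2];n*=np.sign(n[2]);print(len(Q),best,c.round(1),n.round(3),np.degrees(np.arctan2(-n[1],-n[0])).round(1))
plane(462,-298,75,25,110)
plane(540,310,80,30,110)
E
```

```text
[131.66363678 534.00916872 232.66108093] [[-0.971, 0.239, -0.0], [0.239, 0.971, 0.0], [0.0, -0.0, -1.0]] [ 1.12621214e+00  2.58583415e-01  1.53500148e+00  1.00284249e-05
  1.34800980e+00 -2.02787295e-01]
2036 1473 [ 464.1 -294.6   67.7] [-0.497 -0.021  0.867] 2.4
1254 683 [543.7 308.   76.1] [-0.504  0.017  0.863] -1.9
```

drive_tool([
  {"tx":-38,"ty":-30,"tz":-8.5},
  {"tx":-38,"ty":-30,"tz":-8.5},
  {"tx":-38,"ty":-30,"tz":-8.5},
  {"tx":-38,"ty":-30,"tz":-8.5},
  {"tx":-38,"ty":-30,"tz":-8.5},
  {"tx":-38,"ty":-30,"tz":-8.5},
  {"tx":-38,"ty":-30,"tz":-8.5},
  {"tx":-38,"ty":-30,"tz":-8.5},
  {"tx":-38,"ty":-30,"tz":-8.5},
  {"tx":-38,"ty":-30,"tz":-8.5},
  {"tx":-38,"ty":-30,"tz":-8.5},
  {"tx":-38,"ty":-30,"tz":-8.5},
])

```text
validation failed for argument at $.mo...
```

```bash
cat >> h.py <<'E'
def frame(z,yaw):
    # tool z given; tool y has horizontal heading yaw (deg)
    z=np.array(z,float);z/=np.linalg.norm(z);y=np.array([np.cos(np.radians(yaw)),np.sin(np.radians(yaw)),0]);y-=z*(y@z);y/=np.linalg.norm(y);return np.column_stack([np.cross(y,z),y,z])
E
python3 - <<'E'
from h import *
a=np.array([-.5,-.02,.866])
print(pose()[0],env.get_obs()["q"],rel(np.array([449,-294,89])+170*a,frame(-a,24)))
E
```

```text
[131.66363678 534.00916872 232.66108093] [ 1.12621214e+00  2.58583415e-01  1.53500148e+00  1.00284249e-05
  1.34800980e+00 -2.02787295e-01] (array([-42.47, -75.16,  -0.36]), array([-20.2, -23.5,  48. ]))
```

drive_tool([
  {"tx":-38.0,"ty":-30.0,"tz":-8.5,"wx":0.0,"wy":0.0,"wz":0.0},
  {"tx":-38.0,"ty":-30.0,"tz":-8.5,"wx":0.0,"wy":0.0,"wz":0.0},
  {"tx":-38.0,"ty":-30.0,"tz":-8.5,"wx":0.0,"wy":0.0,"wz":0.0},
  {"tx":-38.0,"ty":-30.0,"tz":-8.5,"wx":0.0,"wy":0.0,"wz":0.0},
  {"tx":-38.0,"ty":-30.0,"tz":-8.5,"wx":0.0,"wy":0.0,"wz":0.0},
  {"tx":-38.0,"ty":-30.0,"tz":-8.5,"wx":0.0,"wy":0.0,"wz":0.0},
  {"tx":-38.0,"ty":-30.0,"tz":-8.5,"wx":0.0,"wy":0.0,"wz":0.0},
  {"tx":-38.0,"ty":-30.0,"tz":-8.5,"wx":0.0,"wy":0.0,"wz":0.0},
  {"tx":-38.0,"ty":-30.0,"tz":-8.5,"wx":0.0,"wy":0.0,"wz":0.0},
  {"tx":-38.0,"ty":-30.0,"tz":-8.5,"wx":0.0,"wy":0.0,"wz":0.0},
  {"tx":-38.0,"ty":-30.0,"tz":-8.5,"wx":0.0,"wy":0.0,"wz":0.0},
  {"tx":-38.0,"ty":-30.0,"tz":-8.5,"wx":0.0,"wy":0.0,"wz":0.0},
])

```text
time_s: 2.2
position: [429.0, 151.2, 317.5]
tool_rot: [-0.0, 0.122, 0.993, 0.0]
contact_force: [0.9, 0.6, 0.1]
finger_gap: 93.1
grip_force: 0.0
```

```bash
python3 - <<'E'
from h import *
a=np.array([-.5,-.02,.866])
print(pose()[0],env.get_obs()["q"],rel(np.array([449,-294,89])+170*a,frame(-a,24)))
E
```

```text
[429.00177578 151.15994139 317.50825116] [ 9.22729164e-02  3.69132678e-02  1.59326739e+00  5.33128129e-04
  1.51196025e+00 -1.23403675e+00] (array([ -4.56, -45.1 ,   8.11]), array([-20.2, -23.5,  47.8]))
```

drive_tool([
  {"tx":-4.6,"ty":-45.0,"tz":5.0,"wx":-20.0,"wy":-23.5,"wz":48.0},
  {"tx":-4.6,"ty":-45.0,"tz":5.0,"wx":-20.0,"wy":-23.5,"wz":48.0},
  {"tx":-4.6,"ty":-45.0,"tz":5.0,"wx":-20.0,"wy":-23.5,"wz":48.0},
  {"tx":-4.6,"ty":-45.0,"tz":5.0,"wx":-20.0,"wy":-23.5,"wz":48.0},
  {"tx":-4.6,"ty":-45.0,"tz":5.0,"wx":-20.0,"wy":-23.5,"wz":48.0},
  {"tx":-4.6,"ty":-45.0,"tz":5.0,"wx":-20.0,"wy":-23.5,"wz":48.0},
  {"tx":-4.6,"ty":-45.0,"tz":5.0,"wx":-20.0,"wy":-23.5,"wz":48.0},
  {"tx":-4.6,"ty":-45.0,"tz":5.0,"wx":-20.0,"wy":-23.5,"wz":48.0},
  {"tx":-4.6,"ty":-45.0,"tz":8.0,"wx":-20.0,"wy":-23.5,"wz":48.0},
  {"tx":-4.6,"ty":-45.0,"tz":8.0,"wx":-20.0,"wy":-23.5,"wz":48.0},
  {"tx":-4.6,"ty":-45.0,"tz":8.0,"wx":-20.0,"wy":-23.5,"wz":48.0},
  {"tx":-4.6,"ty":-45.0,"tz":8.0,"wx":-20.0,"wy":-23.5,"wz":48.0},
])

```text
time_s: 3.4
position: [366.2, -294.5, 237.0]
tool_rot: [0.214, 0.505, 0.824, 0.144]
contact_force: [0.5, 0.7, -0.4]
finger_gap: 92.9
grip_force: 0.0
```

```bash
python3 - <<'E'
from h import *
c=env.read_camera("wrist");save(c,"w1.png")
print(pose()[0],env.get_obs()["q"],env.get_obs()["contact_force"])
for f in (env.pinpoint,env.find_in):
  for k in("sleeve_grip","console"):
    print(k,[(np.round(d["point"],1).tolist(),round(d["score"],2),np.round(pix(c,np.array(d["point"])))) for d in f(c,k)[:3]])
np.savez("w1.npz",P=cloud(c))
E
```

```text
[ 366.38508532 -294.1418401   237.58084248] [-1.3233108  -0.06727962  2.01189997  0.56591991  1.14578319 -2.02121996] [-0.07282923  0.47437389  0.41983401]
sleeve_grip [([442.7, -292.1, 94.6], 0.71, array([277., 195.]))]
console [([462.2, -296.1, 0.5], 0.83, array([253., 172.]))]
sleeve_grip [([444.9, -288.0, 73.3], 0.9, array([271., 184.]))]
console [([445.0, -289.1, 65.8], 0.6, array([267., 182.]))]
```

View pics/w1.png

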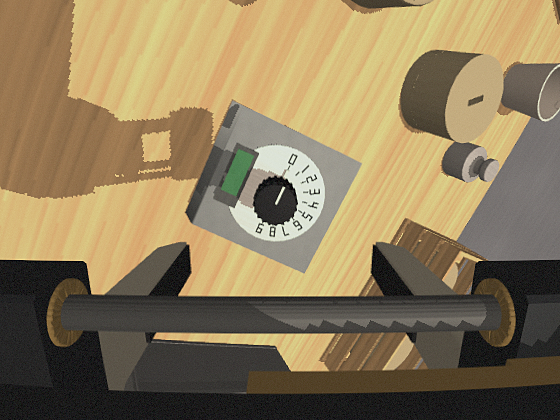

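The wrist view shows the dial with the sleeve at (276,199). Its white line runs from there to about (285,188), towards the low numbers (0 at (292,159), 9 at (260,229)).

```bash
cat > dial.py <<'E'
from h import *
def dial(c,g0):
    P=cloud(c);im=c["image"].astype(int);ok=np.linalg.norm(np.nan_to_num(P)-g0,axis=-1)<95
    n=np.array([-.5,-.021,.866]);
    for _ in range(4):
        h=P@n; m=ok&(h>np.nanmedian(h[ok])-30)
        hs=h[ok&(P[...,2]>35)];hist,e=np.histogram(hs,60);h0=e[hist.argmax()]+(e[1]-e[0])/2
        q=P[ok&(abs(h-h0)<4)];cc=q.mean(0);n=np.linalg.svd(q-cc,full_matrices=False)[2][2];n*=np.sign(n[2])
    h=(P-cc)@n
    top=ok&(abs(h-48)<5)
    q=P[top&(h>44)];uv=None
    ex=np.cross([0,1,0],n);ex/=np.linalg.norm(ex);ey=np.cross(n,ex)
    xy=np.stack([(q-cc)@ex,(q-cc)@ey],1).astype(np.float32);(x,y),r=cv2.minEnclosingCircle(xy)
    C=cc+ex*x+ey*y
    b=im.min(-1);w=top&(b>130);l=P[w];lx=np.stack([(l-C)@ex,(l-C)@ey],1)
    d=lx.mean(0)
    return dict(n=n,face=C,r=r,nt=len(q),nline=len(l),d=d,ang=np.degrees(np.arctan2(d[0],d[1])),grip=C+30*n)
E
python3 - <<'E'
from dial import *
c=env.read_camera("wrist");print(dial(c,np.array([445,-293,80])))
P=cloud(c)
for u,v in((292,159),(305,168),(285,190),(279,200),(276,206)):print(u,v,P[v,u],c["image"][v,u])
E
```

```text
{'n': array([-0.49635353, -0.01453884,  0.86799873]), 'face': array([ 460.49713843, -297.14634335,   64.78528473]), 'r': 20.33753204345703, 'nt': 1408, 'nline': 52, 'd': array([-0.1957628 ,  8.73190909]), 'ang': np.float64(-1.2843129309505368), 'grip': array([ 445.60653266, -297.58250842,   90.8252467 ])}
292 159 [ 460.57461766 -259.27056508   64.99434884] [239 246 233]
305 168 [ 474.19718354 -261.35980686   72.98709889] [189 199 183]
285 190 [ 440.07203212 -283.4239472   107.40001514] [49 46 49]
279 200 [ 439.98211202 -294.01129397  106.39213518] [41 45 42]
276 206 [ 438.64096921 -299.61924567  108.40446394] [47 48 41]
```

```bash
python3 - <<'E'
from dial import *
c=env.read_camera("wrist");d=dial(c,np.array([445,-293,80]));n=d["n"];F=d["face"];print(F,n,d["ang"])
P=cloud(c)-F;h=P@n;r=np.linalg.norm(P-h[...,None]*n,axis=-1)
for a,b in((26,35),(35,45),(45,55),(55,65)):
    m=(r>a)&(r<b)&(h>-10)&(h<40);print(a,np.percentile(h[m],[50,95,99.5]).round(1))
F=(F+[460.5,-297.15,64.8])/2
n=np.array([-.4985,-.017,.8668])
for k in(100,25):print(k,rel(F+k*n,frame(-n,24)))
E
```

```text
[ 460.54902239 -297.15610128   64.82158873] [-0.49637439 -0.01497703  0.86797935] -2.8413755318416376
26 [0.6 1.9 2.9]
35 [0.9 2.7 3.5]
45 [0.3 2.7 3.6]
55 [-0.5  1.5  2.8]
100 (array([-0.25, -0.66,  9.74]), array([0. , 0. , 0.1]))
25 (array([-0.24, -0.67, 17.24]), array([0. , 0. , 0.1]))
```

drive_tool([
  {"tx":-0.25,"ty":-0.65,"tz":4,"wx":0,"wy":0,"wz":0},
  {"tx":-0.25,"ty":-0.65,"tz":8,"wx":0,"wy":0,"wz":0},
  {"tx":-0.25,"ty":-0.65,"tz":10,"wx":0,"wy":0,"wz":0},
  {"tx":-0.25,"ty":-0.65,"tz":12,"wx":0,"wy":0,"wz":0},
  {"tx":-0.25,"ty":-0.65,"tz":14,"wx":0,"wy":0,"wz":0},
  {"tx":-0.25,"ty":-0.65,"tz":16,"wx":0,"wy":0,"wz":0},
  {"tx":-0.25,"ty":-0.65,"tz":17.2,"wx":0,"wy":0,"wz":0},
  {"tx":-0.25,"ty":-0.65,"tz":17.2,"wx":0,"wy":0,"wz":0},
  {"tx":-0.25,"ty":-0.65,"tz":17.2,"wx":0,"wy":0,"wz":0},
], hand=7.0)

```text
time_s: 4.65
position: [447.6, -298.3, 86.6]
tool_rot: [0.216, 0.505, 0.824, 0.143]
contact_force: [-0.7, -0.3, 0.1]
finger_gap: 69.8
grip_force: 0.0
```

drive_tool([
  {"tx":0,"ty":0,"tz":0,"wx":0,"wy":0,"wz":0},
  {"tx":0,"ty":0,"tz":0,"wx":0,"wy":0,"wz":0},
  {"tx":0,"ty":0,"tz":0,"wx":0,"wy":0,"wz":0},
  {"tx":0,"ty":0,"tz":0,"wx":0,"wy":0,"wz":0},
  {"tx":0,"ty":0,"tz":0,"wx":0,"wy":0,"wz":0},
  {"tx":0,"ty":0,"tz":0,"wx":0,"wy":0,"wz":0},
  {"tx":0,"ty":0,"tz":0,"wx":0,"wy":0,"wz":0},
  {"tx":0,"ty":0,"tz":0,"wx":0,"wy":0,"wz":0},
], hand=3.0)

```text
time_s: 5.45
position: [449.0, -297.7, 87.6]
tool_rot: [0.216, 0.504, 0.823, 0.144]
contact_force: [6.1, 4.9, 6.2]
finger_gap: 37.7
grip_force: 30.0
```

drive_tool([
  {"tx":0,"ty":0.15,"tz":0,"wx":0,"wy":0,"wz":5},
  {"tx":0,"ty":0.15,"tz":0,"wx":0,"wy":0,"wz":12},
  {"tx":0,"ty":0.15,"tz":0,"wx":0,"wy":0,"wz":19},
  {"tx":0,"ty":0.15,"tz":0,"wx":0,"wy":0,"wz":26},
  {"tx":0,"ty":0.15,"tz":0,"wx":0,"wy":0,"wz":33},
  {"tx":0,"ty":0.15,"tz":0,"wx":0,"wy":0,"wz":40},
  {"tx":0,"ty":0.15,"tz":0,"wx":0,"wy":0,"wz":47},
  {"tx":0,"ty":0.15,"tz":0,"wx":0,"wy":0,"wz":54},
  {"tx":0,"ty":0.15,"tz":0,"wx":0,"wy":0,"wz":61},
  {"tx":0,"ty":0.15,"tz":0,"wx":0,"wy":0,"wz":68},
  {"tx":0,"ty":0.15,"tz":0,"wx":0,"wy":0,"wz":70},
  {"tx":0,"ty":0.15,"tz":0,"wx":0,"wy":0,"wz":70},
])

```text
time_s: 6.65
position: [448.4, -297.4, 87.3]
tool_rot: [0.095, 0.886, 0.385, 0.24]
contact_force: [-4.2, 2.3, 5.7]
finger_gap: 37.5
grip_force: 30.0
```

drive_tool([
  {"tx":0,"ty":0,"tz":0,"wx":0,"wy":0,"wz":5},
  {"tx":0,"ty":0,"tz":0,"wx":0,"wy":0,"wz":12},
  {"tx":0,"ty":0,"tz":0,"wx":0,"wy":0,"wz":19},
  {"tx":0,"ty":0,"tz":0,"wx":0,"wy":0,"wz":26},
  {"tx":0,"ty":0,"tz":0,"wx":0,"wy":0,"wz":33},
  {"tx":0,"ty":0,"tz":0,"wx":0,"wy":0,"wz":40},
  {"tx":0,"ty":0,"tz":0,"wx":0,"wy":0,"wz":47},
  {"tx":0,"ty":0,"tz":0,"wx":0,"wy":0,"wz":54},
  {"tx":0,"ty":0,"tz":0,"wx":0,"wy":0,"wz":61},
  {"tx":0,"ty":0,"tz":0,"wx":0,"wy":0,"wz":68},
  {"tx":0,"ty":0,"tz":0,"wx":0,"wy":0,"wz":70},
  {"tx":0,"ty":0,"tz":0,"wx":0,"wy":0,"wz":70},
])

```text
time_s: 7.85
position: [448.3, -296.6, 87.2]
tool_rot: [-0.061, 0.947, -0.193, 0.251]
contact_force: [-5.9, 4.1, 8.3]
finger_gap: 37.5
grip_force: 30.0
```

```bash
python3 - <<'E'
from h import *
p,R=pose();o=env.get_obs();print(p,o["q"][5],o["contact_force"],o["finger_gap"],(frame(R[:,2],24).T@R).round(3).tolist())
c=env.read_camera("wrist");save(c,"w2.png",(150,100,420,300),2)
E
```

```text
[ 448.31917705 -296.62713834   87.16932988] 0.27248172182736213 [-5.91568544  4.14724104  8.25885713] 37.45046634850286 [[-0.766, -0.643, -0.0], [0.643, -0.766, 0.0], [-0.0, -0.0, 1.0]]
```

View pics/w2.png

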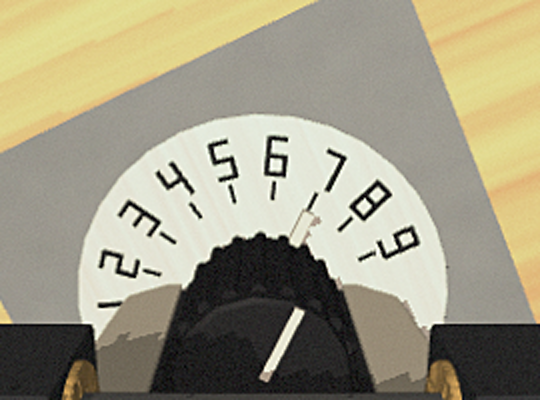

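The pointer stands at the 7 tick (at about (310,215) in the crop). Now I release and back off.

drive_tool([
  {"tx":0,"ty":0,"tz":0,"wx":0,"wy":0,"wz":0},
  {"tx":0,"ty":0,"tz":0,"wx":0,"wy":0,"wz":0},
  {"tx":0,"ty":0,"tz":0,"wx":0,"wy":0,"wz":0},
  {"tx":0,"ty":0,"tz":0,"wx":0,"wy":0,"wz":0},
  {"tx":0,"ty":0,"tz":-2,"wx":0,"wy":0,"wz":0},
  {"tx":0,"ty":0,"tz":-5,"wx":0,"wy":0,"wz":0},
  {"tx":0,"ty":0,"tz":-10,"wx":0,"wy":0,"wz":0},
  {"tx":0,"ty":0,"tz":-14,"wx":0,"wy":0,"wz":0},
  {"tx":0,"ty":0,"tz":-16,"wx":0,"wy":0,"wz":0},
  {"tx":0,"ty":0,"tz":-16,"wx":0,"wy":0,"wz":0},
], hand=7.0)

```text
time_s: 8.9
position: [368.5, -302.4, 228.2]
tool_rot: [-0.057, 0.946, -0.193, 0.253]
contact_force: [0.6, 0.4, 1.5]
finger_gap: 70.0
grip_force: 0.0
```

```bash
python3 - <<'E'
from dial import *
c=env.read_camera("wrist");print(dial(c,np.array([445,-293,80])))
o=env.get_obs();print(o["q"],o["position"])
# view of slit wheel on the way; straight-down poses
Z=[0,0,-1]
for yaw in(-60,-30,0):
    print(yaw,rel([500,-90,320],frame(Z,yaw)))
P=np.load("top1.npz")["P"]
m=(np.hypot(P[...,0]-657,P[...,1]+92)<45)&(P[...,2]>60);print("wheel top",np.median(P[m],0))
E
```

```text
{'n': array([-0.49682244, -0.01398962,  0.86773945]), 'face': array([ 461.12288004, -297.70506222,   65.23763443]), 'r': 20.24257469177246, 'nt': 1498, 'nline': 43, 'd': array([ 5.74161462, -6.43141112]), 'ang': np.float64(138.2432533856333), 'grip': array([ 446.21820685, -298.12475074,   91.26981795])}
[-1.32118034 -0.04334925  2.02011801  0.57483182  1.11165761  0.40504937] [ 368.67046587 -301.44659057  226.44411854]
-60 (array([  6.39, -25.78,  -1.25]), array([  1. , -31. , -51.8]))
-30 (array([  6.39, -25.78,  -1.25]), array([  9.5, -31.3, -81. ]))
0 (array([  6.39, -25.78,  -1.25]), array([  18.7,  -30. , -110.1]))
wheel top [656.9574364  -91.48327005  74.50067991]
```

drive_tool([
  {"tx":6.4,"ty":-25.8,"tz":-1.2,"wx":1,"wy":-31,"wz":-52},
  {"tx":6.4,"ty":-25.8,"tz":-1.2,"wx":1,"wy":-31,"wz":-52},
  {"tx":6.4,"ty":-25.8,"tz":-1.2,"wx":1,"wy":-31,"wz":-52},
  {"tx":6.4,"ty":-25.8,"tz":-1.2,"wx":1,"wy":-31,"wz":-52},
  {"tx":6.4,"ty":-25.8,"tz":-1.2,"wx":1,"wy":-31,"wz":-52},
  {"tx":6.4,"ty":-25.8,"tz":-1.2,"wx":1,"wy":-31,"wz":-52},
  {"tx":6.4,"ty":-25.8,"tz":-1.2,"wx":1,"wy":-31,"wz":-52},
  {"tx":6.4,"ty":-25.8,"tz":-1.2,"wx":1,"wy":-31,"wz":-52},
  {"tx":6.4,"ty":-25.8,"tz":-1.2,"wx":1,"wy":-31,"wz":-52},
  {"tx":6.4,"ty":-25.8,"tz":-1.2,"wx":1,"wy":-31,"wz":-52},
])

```text
time_s: 9.95
position: [499.7, -89.0, 318.0]
tool_rot: [-0.002, 0.966, 0.26, 0.0]
contact_force: [0.9, 1.0, 0.5]
finger_gap: 69.9
grip_force: 0.0
```

```bash
cat > slit.py <<'E'
from h import *
def slit(c,g=(657,-92)):
    P=cloud(c);im=c["image"].astype(int).sum(-1)
    near=(np.hypot(P[...,0]-g[0],P[...,1]-g[1])<75)
    top=near&(abs(P[...,2]-75)<5);z=np.median(P[top][:,2])
    q=P[top];(x,y),r=cv2.minEnclosingCircle(q[:,:2].astype(np.float32))
    # project every pixel near to plane z and look for dark slit
    C=-np.array(c["R"]).T@np.array(c["t"]);Q=C+(P-C)*((z-C[2])/(P[...,2]-C[2]))[...,None]
    inn=np.hypot(Q[...,0]-x,Q[...,1]-y)<38;med=np.median(im[inn&top])
    hole=(inn&((P[...,2]<z-6)|(im<.55*med))).astype(np.uint8)
    n,l,s,ce=cv2.connectedComponentsWithStats(hole);k=1+s[1:,4].argmax()
    (a,b),(w,h),t=cv2.minAreaRect(Q[l==k][:,:2].astype(np.float32))
    if h>w:t+=90
    return dict(z=z,circ=(x,y,r),slit=(a,b),size=(w,h),yaw=t,n=s[k,4])
E
python3 - <<'E'
from slit import *
c=env.read_camera("wrist");p,R=pose();C=-np.array(c["R"]).T@np.array(c["t"]);print(p,env.get_obs()["q"],"cam in tool",R.T@(C-p),(np.array(c["R"])@R).round(2).tolist())
print([(d["point"],d["score"]) for d in env.pinpoint(c,"slit_mouth")[:2]])
save(c,"w3.png")
print(slit(c))
E
```

```text
[499.59877465 -89.38460204 318.47958003] [-0.39890174  0.13682545  1.48008802  0.00249809  1.52601584  0.64660866] cam in tool [  67.10261493    0.57618493 -151.07308464] [[0.0, 1.0, 0.0], [-0.97, 0.0, -0.25], [-0.25, -0.0, 0.97]]
[([659.7, -92.7, 77.4], 0.89)]
{'z': np.float64(74.47103760243787), 'circ': (659.8110961914062, -93.69136810302734, 55.269039154052734), 'slit': (659.2955932617188, -93.78050231933594), 'size': (29.167633056640625, 7.336464881896973), 'yaw': 40.41044998168945, 'n': np.int32(196)}
```

View pics/w3.png

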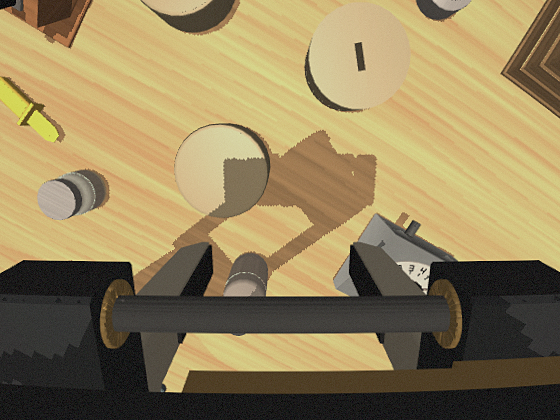

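The slit is visible at (361,57). The code puts it at (659.3, -93.8, 74.5), yaw 40.4°. Next, the holster.

```bash
python3 - <<'E'
from h import *
a=np.array([-.5,.017,.866])
print(rel(np.array([540,271,72])+215*a,frame(-a,-90)))
E
```

```text
(array([ 12.45, -34.87,   6.15]), array([-8.9, 29. , 29.6]))
```

drive_tool([
  {"tx":12.5,"ty":-35,"tz":0,"wx":-9,"wy":29,"wz":29.5},
  {"tx":12.5,"ty":-35,"tz":0,"wx":-9,"wy":29,"wz":29.5},
  {"tx":12.5,"ty":-35,"tz":0,"wx":-9,"wy":29,"wz":29.5},
  {"tx":12.5,"ty":-35,"tz":0,"wx":-9,"wy":29,"wz":29.5},
  {"tx":12.5,"ty":-35,"tz":0,"wx":-9,"wy":29,"wz":29.5},
  {"tx":12.5,"ty":-35,"tz":0,"wx":-9,"wy":29,"wz":29.5},
  {"tx":12.5,"ty":-35,"tz":6,"wx":-9,"wy":29,"wz":29.5},
  {"tx":12.5,"ty":-35,"tz":6,"wx":-9,"wy":29,"wz":29.5},
  {"tx":12.5,"ty":-35,"tz":6,"wx":-9,"wy":29,"wz":29.5},
  {"tx":12.5,"ty":-35,"tz":6,"wx":-9,"wy":29,"wz":29.5},
  {"tx":12.5,"ty":-35,"tz":6,"wx":-9,"wy":29,"wz":29.5},
])

```text
time_s: 11.15
position: [431.7, 275.8, 259.9]
tool_rot: [0.009, 0.966, 0.0, 0.259]
contact_force: [-0.7, -0.1, 0.3]
finger_gap: 70.2
grip_force: 0.0
```

```bash
cat > pr.py <<'E'
from h import *
def probe(c,o,a):
    P=cloud(c)-o;h=P@a;ex=np.cross([0,1,0],a);ex/=np.linalg.norm(ex);ey=np.cross(a,ex);x=P@ex;y=P@ey
    for lo,hi,n in((57,72,"top"),(3,12,"guard"),(-4,3,"block")):
        m=(h>lo)&(h<hi)&(np.hypot(x,y)<(30 if n!="block" else 75))
        if m.sum()<5: print(n,m.sum());continue
        r=cv2.minAreaRect(np.stack([x[m],y[m]],1).astype(np.float32));print(n,m.sum(),np.round(np.median(h[m]),1),np.round(r[0],1),np.round(r[1],1),round(r[2],1))
    return ex,ey
E
python3 - <<'E'
from pr import *
c=env.read_camera("wrist");save(c,"w4.png");print(pose()[0],env.get_obs()["q"])
for k in("probe","holster_slot","trier"):print(k,[(np.round(d["point"],1),round(d["score"],2),np.round(pix(c,np.array(d["point"])))) for d in env.pinpoint(c,k)[:3]])
P=cloud(c);m=(abs(P[...,0]-545)<40)&(abs(P[...,1]-300)<90)&(P[...,2]>45);Q=P[m];n=np.array([-.5,0.017,.866])
for t in(8,4,3,3,3):
    h=Q@n;
    if t==8: hist,e=np.histogram(h,80);h0=e[hist.argmax()]
    else: h0=np.median(h[I])
    I=abs(h-h0)<t;q=Q[I];cc=q.mean(0);n=np.linalg.svd(q-cc,full_matrices=False)[2][2];n*=np.sign(n[2]);Q=Q
print("block",n,cc,len(q))
o=np.array([540,271,72.]);o+=n*((cc-o)@n);print("o",o);print(probe(c,o,n))
E
```

```text
[432.25206483 275.43161556 260.60744995] [ 0.53762146 -0.0420676   1.92904593 -0.37335184  0.83699809  2.30200943]
probe [(array([538.3, 270.3,  73. ]), 0.61, array([281., 187.]))]
holster_slot [(array([537.4, 270.5,  73.4]), 0.97, array([281., 188.]))]
trier [(array([544.5, 353.4,  75.4]), 0.85, array([204., 181.]))]
block [-0.50096502  0.01380701  0.86535739] [543.22108069 308.10980347  74.47868893] 5469
o [539.47715352 271.01441009  72.903155  ]
top 483 64.5 [ 0.  -1.1] [15.8 25.5] 87.1
guard 229 5.0 [-0.3 -1.1] [21.8 36. ] 88.1
block 4358 -0.0 [ 1.2 21.1] [104.7  60.4] 88.5
(array([ 0.86543989, -0.        ,  0.50101278]), array([ 0.00691749,  0.99990468, -0.01194914]))
```

View pics/w4.png

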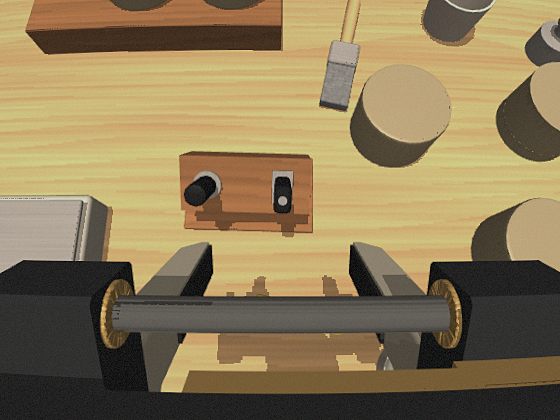

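The probe's broad side runs upslope, with guard and handle at about (282,192); the trier is at (203,188). So the fingers close along world y.

```bash
python3 - <<'E'
from h import *
a=np.array([-.5,.0145,.866]);o=np.array([539.4,269.9,72.8])
for k in(100,37):print(rel(o+k*a,frame(-a,-91.7)))
E
```

```text
(array([-0.19,  0.18, 11.64]), array([ 0.1, -0.1,  1.6]))
(array([-0.2 ,  0.16, 17.94]), array([ 0.1, -0.1,  1.6]))
```

drive_tool([
  {"tx":-0.2,"ty":0.17,"tz":4,"wx":0,"wy":0,"wz":1.6},
  {"tx":-0.2,"ty":0.17,"tz":7,"wx":0,"wy":0,"wz":1.6},
  {"tx":-0.2,"ty":0.17,"tz":9,"wx":0,"wy":0,"wz":1.6},
  {"tx":-0.2,"ty":0.17,"tz":11,"wx":0,"wy":0,"wz":1.6},
  {"tx":-0.2,"ty":0.17,"tz":13,"wx":0,"wy":0,"wz":1.6},
  {"tx":-0.2,"ty":0.17,"tz":15,"wx":0,"wy":0,"wz":1.6},
  {"tx":-0.2,"ty":0.17,"tz":17,"wx":0,"wy":0,"wz":1.6},
  {"tx":-0.2,"ty":0.17,"tz":17.9,"wx":0,"wy":0,"wz":1.6},
  {"tx":-0.2,"ty":0.17,"tz":17.9,"wx":0,"wy":0,"wz":1.6},
  {"tx":-0.2,"ty":0.17,"tz":17.9,"wx":0,"wy":0,"wz":1.6},
], hand=5.0)

```text
time_s: 12.35
position: [520.0, 271.3, 104.6]
tool_rot: [0.005, 0.966, -0.014, 0.259]
contact_force: [0.9, -0.4, -0.1]
finger_gap: 50.1
grip_force: 0.0
```

drive_tool([
  {"tx":0,"ty":0,"tz":0,"wx":0,"wy":0,"wz":0},
  {"tx":0,"ty":0,"tz":0,"wx":0,"wy":0,"wz":0},
  {"tx":0,"ty":0,"tz":0,"wx":0,"wy":0,"wz":0},
  {"tx":0,"ty":0,"tz":0,"wx":0,"wy":0,"wz":0},
  {"tx":0,"ty":0,"tz":0,"wx":0,"wy":0,"wz":0},
  {"tx":0,"ty":0,"tz":0,"wx":0,"wy":0,"wz":0},
  {"tx":0,"ty":0,"tz":0,"wx":0,"wy":0,"wz":0},
  {"tx":0,"ty":0,"tz":0,"wx":0,"wy":0,"wz":0},
], hand=1.0)

```text
time_s: 13.15
position: [519.5, 271.9, 104.1]
tool_rot: [0.005, 0.966, -0.013, 0.259]
contact_force: [-4.0, -0.1, 3.9]
finger_gap: 16.0
grip_force: 30.0
```

```bash
python3 - <<'E'
from h import *
a=np.array([-.5,.0145,.866]);o=np.array([539.4,269.9,72.8])
p,R=pose();print(rel(o+37*a,frame(-a,-91.7)),R[:,2],env.get_obs()["contact_force"])
E
```

```text
(array([0.16, 0.14, 0.  ]), array([ 0.1, -0. ,  0.2])) [ 0.50016708 -0.01641616 -0.8657733 ] [-3.95974976 -0.12065548  3.93774996]
```

drive_tool([
  {"tx":0,"ty":0,"tz":-0.5,"wx":0,"wy":0,"wz":0},
  {"tx":0,"ty":0,"tz":-1.5,"wx":0,"wy":0,"wz":0},
  {"tx":0,"ty":0,"tz":-2.5,"wx":0,"wy":0,"wz":0},
  {"tx":0,"ty":0,"tz":-3.5,"wx":0,"wy":0,"wz":0},
  {"tx":0,"ty":0,"tz":-4.5,"wx":0,"wy":0,"wz":0},
  {"tx":0,"ty":0,"tz":-6,"wx":0,"wy":0,"wz":0},
  {"tx":0,"ty":0,"tz":-8,"wx":0,"wy":0,"wz":0},
  {"tx":0,"ty":0,"tz":-11,"wx":0,"wy":0,"wz":0},
  {"tx":0,"ty":0,"tz":-15,"wx":0,"wy":0,"wz":0},
  {"tx":0,"ty":0,"tz":-18,"wx":0,"wy":0,"wz":0},
  {"tx":0,"ty":0,"tz":-20,"wx":0,"wy":0,"wz":0},
  {"tx":0,"ty":0,"tz":-20,"wx":0,"wy":0,"wz":0},
])

```text
time_s: 14.35
position: [419.5, 276.1, 281.0]
tool_rot: [0.003, 0.965, -0.013, 0.262]
contact_force: [0.3, -0.4, -0.7]
finger_gap: 15.7
grip_force: 30.0
```

```bash
python3 - <<'E'
from h import *
p,R=pose();print(env.get_obs()["q"],env.get_obs()["finger_gap"])
print(rel([560,90,330],frame([0,0,-1],-60)))
# where is the probe in the tool frame (wrist and side cameras)
for n in("wrist","side","top"):
    c=env.read_camera(n);print(n,[(np.round(R.T@(np.array(d["point"])-p),1),round(d["score"],2)) for d in env.pinpoint(c,"probe")[:3]])
E
```

```text
[ 0.5563294  -0.07957894  1.91346259 -0.36587756  0.88665021  2.32579161] 15.72133036081025
(array([15.03, 18.23,  3.09]), array([  8.3, -29.6, -30.8]))
wrist [(array([-1.7, -2.2, 33.9]), 0.74)]
side [(array([ 0.5, -0.5, 40.7]), 0.62), (array([-149.6,   37.1,  226.4]), 0.6)]
top [(array([-148.3,   34.9,  221.2]), 0.66), (array([ -2.9,   2.3, 241.3]), 0.64), (array([-3.6,  3.1, 43.4]), 0.6)]
```

```bash
python3 - <<'E'
from h import *
print(rel([659.3,-93.8,260],frame([0,0,-1],-49.6)))
E
```

```text
(array([20.85, 36.14, 13.95]), array([ 11.2, -28.4, -41. ]))
```

drive_tool([
  {"tx":20.8,"ty":36,"tz":13.9,"wx":11.2,"wy":-28.4,"wz":-41},
  {"tx":20.8,"ty":36,"tz":13.9,"wx":11.2,"wy":-28.4,"wz":-41},
  {"tx":20.8,"ty":36,"tz":13.9,"wx":11.2,"wy":-28.4,"wz":-41},
  {"tx":20.8,"ty":36,"tz":13.9,"wx":11.2,"wy":-28.4,"wz":-41},
  {"tx":20.8,"ty":36,"tz":13.9,"wx":11.2,"wy":-28.4,"wz":-41},
  {"tx":20.8,"ty":36,"tz":13.9,"wx":11.2,"wy":-28.4,"wz":-41},
  {"tx":20.8,"ty":36,"tz":13.9,"wx":11.2,"wy":-28.4,"wz":-41},
  {"tx":20.8,"ty":36,"tz":13.9,"wx":11.2,"wy":-28.4,"wz":-41},
  {"tx":20.8,"ty":36,"tz":13.9,"wx":11.2,"wy":-28.4,"wz":-41},
  {"tx":20.8,"ty":36,"tz":13.9,"wx":11.2,"wy":-28.4,"wz":-41},
  {"tx":20.8,"ty":36,"tz":13.9,"wx":11.2,"wy":-28.4,"wz":-41},
  {"tx":20.8,"ty":36,"tz":13.9,"wx":11.2,"wy":-28.4,"wz":-41},
])

```text
time_s: 15.85
position: [660.2, -96.2, 258.5]
tool_rot: [-0.001, 0.939, 0.343, 0.0]
contact_force: [-0.2, 0.5, -1.2]
finger_gap: 15.9
grip_force: 30.0
```

```bash
python3 - <<'E'
from slit import *
p,R=pose();print(p,env.get_obs()["q"],rel([659.3,-93.8,217],frame([0,0,-1],-49.6)))
c=env.read_camera("wrist");save(c,"w5.png")
P=(cloud(c)-p)@R
m=(np.abs(P[...,0])<30)&(np.abs(P[...,1])<22)&(P[...,2]>15)&(P[...,2]<90)
for lo in range(15,90,5):
    q=P[m&(P[...,2]>=lo)&(P[...,2]<lo+5)]
    if len(q):print(lo,len(q),np.percentile(q[:,0],[2,50,98]).round(1),np.percentile(q[:,1],[2,50,98]).round(1))
print([(np.round(R.T@(np.array(d["point"])-p),1),round(d["score"],2)) for d in env.pinpoint(c,"probe")[:2]])
print([(np.round(d["point"],1),round(d["score"],2)) for d in env.pinpoint(c,"slit_mouth")[:2]])
try: print(slit(c))
except Exception as e: print(e)
c=env.read_camera("side");save(c,"s5.png",(180,80,320,200),4)
print([(np.round(R.T@(np.array(d["point"])-p),1),round(d["score"],2)) for d in env.pinpoint(c,"probe")[:2]])
E
```

```text
[660.16814872 -96.19164903 258.46402856] [-3.12195282e-01  4.60176856e-01  1.17906648e+00  1.21512193e-03
  1.50323978e+00  5.57370102e-01] (array([ 0.09, -0.23,  4.15]), array([-0.1, -0. , -0.2]))
15 84 [ 9.8 13.4 13.9] [-7.2  0.7  8. ]
20 83 [10.5 13.5 14. ] [-6.9  0.1  7.4]
25 56 [10.3 13.4 13.9] [-6.9  0.4  8.1]
30 699 [ 1.7 14.4 18.7] [-10.4   0.7  11.2]
35 8 [18.4 18.5 18.6] [-9.   4.3 10.4]
60 6 [11.6 11.7 11.9] [-1.2  0.4  1.9]
65 10 [11.6 11.9 11.9] [-1.3  0.4  2. ]
70 8 [11.3 11.7 11.9] [-1.2  0.4  1.9]
[(array([-0.1,  0.2, 37.4]), 0.8)]
[(array([658.7, -92.7,  78.5]), 0.88)]
{'z': np.float64(74.45484396767722), 'circ': (659.6713256835938, -93.50287628173828, 54.98078536987305), 'slit': (659.6622924804688, -93.47943115234375), 'size': (27.916397094726562, 7.810507297515869), 'yaw': 40.228065490722656, 'n': np.int32(227)}
[(array([  21.1, -426.1,  248.8]), 0.72), (array([ 5. , -7.5, 37.3]), 0.49)]
```

View pics/w5.png

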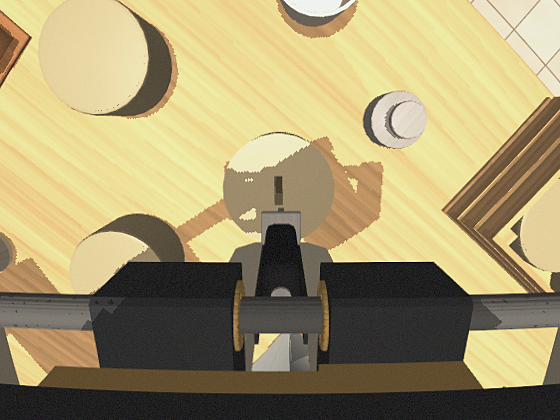

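View pics/s5.png

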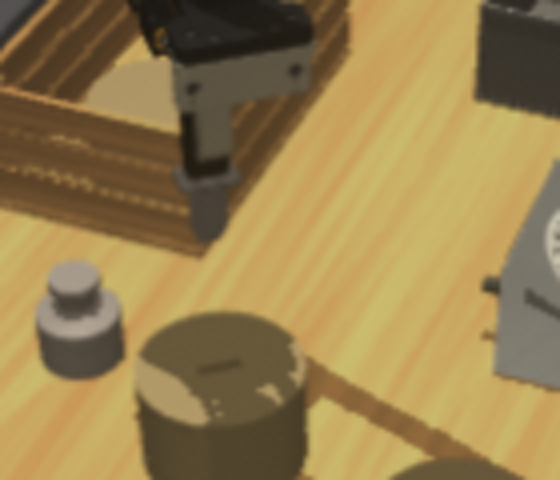

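The wrist view shows the slit at (279,188) ahead of the guard at (281,222). The probe hangs straight and centred in the fingers. I descend to just above the rind and measure again.

drive_tool([
  {"tx":0,"ty":-0.2,"tz":3,"wx":0,"wy":0,"wz":0},
  {"tx":0,"ty":-0.2,"tz":6,"wx":0,"wy":0,"wz":0},
  {"tx":0,"ty":-0.2,"tz":8,"wx":0,"wy":0,"wz":0},
  {"tx":0,"ty":-0.2,"tz":9,"wx":0,"wy":0,"wz":0},
  {"tx":0,"ty":-0.2,"tz":9,"wx":0,"wy":0,"wz":0},
  {"tx":0,"ty":-0.2,"tz":9,"wx":0,"wy":0,"wz":0},
  {"tx":0,"ty":-0.2,"tz":9,"wx":0,"wy":0,"wz":0},
])

```text
time_s: 16.8
position: [658.9, -90.2, 173.7]
tool_rot: [0.001, 0.938, 0.346, 0.003]
contact_force: [1.0, 0.1, -1.0]
finger_gap: 15.9
grip_force: 30.0
```

```bash
python3 - <<'E'
from slit import *
ps=[]
for i in range(6):
    c=env.read_camera("wrist");p,R=pose();ps.append(p)
ps=np.array(ps);p=ps.mean(0);print(p,ps.std(0))
save(c,"w6.png",(200,100,360,260),3.5)
P=(cloud(c)-p)@R
m=(np.abs(P[...,0])<30)&(np.abs(P[...,1])<22)
for lo,hi in((18,28),(28,36),(40,60),(60,76)):
    q=P[m&(P[...,2]>=lo)&(P[...,2]<hi)]
    if len(q)>3:print(lo,len(q),np.percentile(q[:,0],[2,98]).round(1),np.percentile(q[:,1],[2,98]).round(1),np.median(q[:,2]).round(1))
print([np.round(d["point"],1) for d in env.pinpoint(c,"slit_mouth")[:1]])
s=slit(c);print(s)
for t in((659.5,-93.6),s["slit"]):print("slit in tool",(R.T@(np.array([*t,74.5])-p)).round(1))
print(rel([659,-93,100],frame([0,0,-1],-49.7)))
E
```

```text
[658.51912898 -90.26501641 172.9498926 ] [0.23120523 0.01488454 0.44758349]
18 164 [ 9.8 13.8] [-7.4  7.8] 23.0
28 720 [ 1.3 18.5] [-10.5  11. ] 32.9
60 24 [11.2 11.7] [-1.4  1.9] 68.6
[array([656.7, -92.6,  76.6])]
{'z': np.float64(74.44504479366793), 'circ': (659.6221313476562, -93.68473815917969, 55.23854446411133), 'slit': (641.1283569335938, -105.59053039550781), 'size': (31.294235229492188, 31.46384048461914), 'yaw': 130.39848709106445, 'n': np.int32(1316)}
slit in tool [-1.8  3.1 98.4]
slit in tool [-23.5   0.3  98.4]
(array([-0.14,  0.26,  7.22]), array([ 0.1, -0.2,  0.1]))
```

View pics/w6.png

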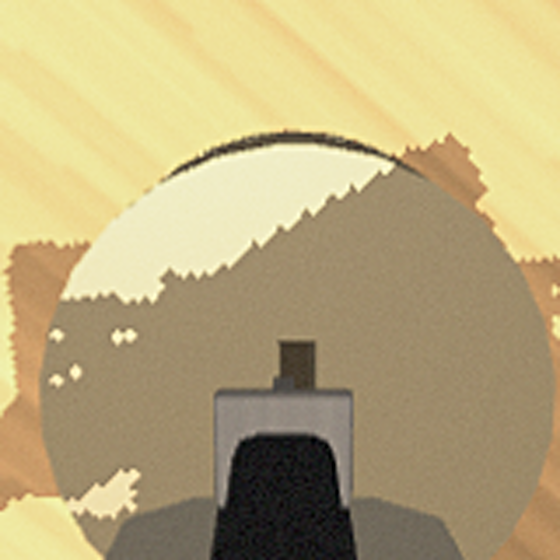

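The slit (crop column 297) is about 3 mm to the right of the blade (column 284). That matches the computed offset, so I correct and insert part way.

drive_tool([
  {"tx":-0.25,"ty":0.3,"tz":0,"wx":0,"wy":0,"wz":0},
  {"tx":-0.25,"ty":0.3,"tz":0.5,"wx":0,"wy":0,"wz":0},
  {"tx":-0.25,"ty":0.3,"tz":1,"wx":0,"wy":0,"wz":0},
  {"tx":-0.25,"ty":0.3,"tz":1.2,"wx":0,"wy":0,"wz":0},
  {"tx":-0.25,"ty":0.3,"tz":1.2,"wx":0,"wy":0,"wz":0},
  {"tx":-0.25,"ty":0.3,"tz":1.2,"wx":0,"wy":0,"wz":0},
])

```text
time_s: 17.75
position: [658.1, -94.0, 159.7]
tool_rot: [-0.0, 0.938, 0.346, 0.001]
contact_force: [0.2, -1.0, -1.0]
finger_gap: 15.8
grip_force: 30.0
```

```bash
python3 - <<'E'
from slit import *
ps=[]
for i in range(4):
    c=env.read_camera("wrist");p,R=pose();ps.append(p)
p=np.mean(ps,0);print(p,env.get_obs()["contact_force"],(R.T@(np.array([659.5,-93.6,74.5])-p)).round(1),R[:,2])
save(c,"w7.png",(230,160,320,240),6)
E
```

```text
[658.22903337 -94.01363462 160.03875768] [-0.37910934 -1.19427955 -0.80952555] [ 0.9  0.4 85.5] [ 0.00317709  0.00144123 -0.99999391]
```

View pics/w7.png

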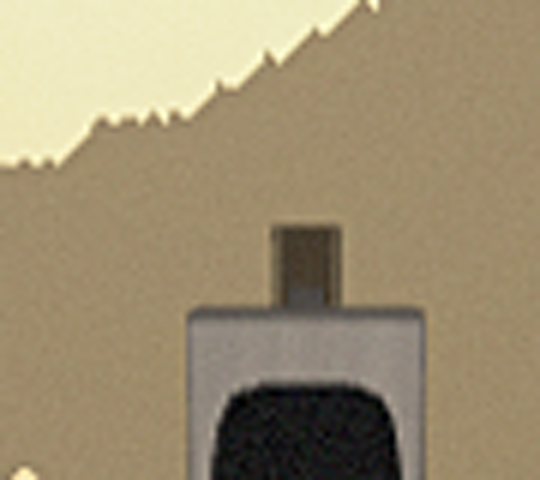

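The slit (columns 273–341) and the blade (285–325) are centred on each other. Pushing in.

drive_tool([
  {"tx":0,"ty":0,"tz":0.6,"wx":0,"wy":0,"wz":0},
  {"tx":0,"ty":0,"tz":1.2,"wx":0,"wy":0,"wz":0},
  {"tx":0,"ty":0,"tz":1.8,"wx":0,"wy":0,"wz":0},
  {"tx":0,"ty":0,"tz":2.4,"wx":0,"wy":0,"wz":0},
  {"tx":0,"ty":0,"tz":3.0,"wx":0,"wy":0,"wz":0},
  {"tx":0,"ty":0,"tz":3.6,"wx":0,"wy":0,"wz":0},
  {"tx":0,"ty":0,"tz":4.1,"wx":0,"wy":0,"wz":0},
  {"tx":0,"ty":0,"tz":4.5,"wx":0,"wy":0,"wz":0},
  {"tx":0,"ty":0,"tz":4.7,"wx":0,"wy":0,"wz":0},
  {"tx":0,"ty":0,"tz":4.7,"wx":0,"wy":0,"wz":0},
  {"tx":0,"ty":0,"tz":4.7,"wx":0,"wy":0,"wz":0},
])

```text
time_s: 19.05
position: [658.4, -94.0, 113.1]
tool_rot: [-0.0, 0.938, 0.346, 0.002]
contact_force: [-0.5, -0.1, -0.3]
finger_gap: 15.7
grip_force: 30.0
```

drive_tool([
  {"tx":0,"ty":0,"tz":0.1,"wx":0,"wy":0,"wz":0},
  {"tx":0,"ty":0,"tz":0.2,"wx":0,"wy":0,"wz":0},
  {"tx":0,"ty":0,"tz":0.2,"wx":0,"wy":0,"wz":0},
  {"tx":0,"ty":0,"tz":0.2,"wx":0,"wy":0,"wz":0},
])

```text
time_s: 19.45
position: [658.6, -94.0, 111.9]
tool_rot: [0.0, 0.938, 0.346, 0.002]
contact_force: [-0.9, 0.9, 4.4]
finger_gap: 15.6
grip_force: 30.0
```

Contact has begun. I press a touch more, hold, release and back off.

drive_tool([
  {"tx":0,"ty":0,"tz":0.08,"wx":0,"wy":0,"wz":0},
  {"tx":0,"ty":0,"tz":0.08,"wx":0,"wy":0,"wz":0},
  {"tx":0,"ty":0,"tz":0.08,"wx":0,"wy":0,"wz":0},
  {"tx":0,"ty":0,"tz":0.08,"wx":0,"wy":0,"wz":0},
])

```text
time_s: 19.85
position: [658.6, -94.0, 111.9]
tool_rot: [0.0, 0.938, 0.346, 0.002]
contact_force: [-2.2, 0.6, 9.4]
finger_gap: 15.8
grip_force: 30.0
```

drive_tool([
  {"tx":0,"ty":0,"tz":0,"wx":0,"wy":0,"wz":0},
  {"tx":0,"ty":0,"tz":0,"wx":0,"wy":0,"wz":0},
  {"tx":0,"ty":0,"tz":0,"wx":0,"wy":0,"wz":0},
  {"tx":0,"ty":0,"tz":0,"wx":0,"wy":0,"wz":0},
  {"tx":0,"ty":0,"tz":0,"wx":0,"wy":0,"wz":0},
  {"tx":0,"ty":0,"tz":-2,"wx":0,"wy":0,"wz":0},
  {"tx":0,"ty":0,"tz":-4,"wx":0,"wy":0,"wz":0},
  {"tx":0,"ty":0,"tz":-7,"wx":0,"wy":0,"wz":0},
  {"tx":0,"ty":0,"tz":-11,"wx":0,"wy":0,"wz":0},
  {"tx":0,"ty":0,"tz":-14,"wx":0,"wy":0,"wz":0},
  {"tx":0,"ty":0,"tz":-15,"wx":0,"wy":0,"wz":0},
  {"tx":0,"ty":0,"tz":-15,"wx":0,"wy":0,"wz":0},
], hand=4.5)

```text
time_s: 21.05
position: [658.5, -94.4, 261.5]
tool_rot: [0.001, 0.938, 0.346, 0.003]
contact_force: [0.1, 0.1, -0.5]
finger_gap: 44.8
grip_force: 0.0
```

```bash
python3 - <<'E'
from dial import *
p,R=pose();c=env.read_camera("wrist");P=cloud(c);o=np.array([659.5,-93.6,74.5]);Q=(P-o)@R
m=(abs(Q[...,0])<25)&(abs(Q[...,1])<18)
for lo,hi in((60,75),(2,9)):
    q=Q[m&(-Q[...,2]>lo)&(-Q[...,2]<hi)]
    print(len(q),np.percentile(q[:,0],[2,98]).round(1),np.percentile(q[:,1],[2,98]).round(1),np.median(-q[:,2]).round(1))
print([(np.round(d["point"],1),d["score"]) for d in env.pinpoint(c,"probe")[:2]])
q=P[(np.hypot(Q[...,0],Q[...,1])<65)&(abs(P[...,2]-75)<4)];print(np.median(q[:,2]),cv2.minEnclosingCircle(q[:,:2].astype(np.float32)))
save(c,"w8.png")
c=env.read_camera("top");print({k:v for k,v in dial(c,np.array([445,-293,80])).items() if k in("ang","nline")})
E
```

```text
577 [-11.2  12.6] [-7.7  7.8] 64.4
249 [-14.7  18.1] [-10.5  11. ] 4.8
[(array([660.4, -92.7,  77.2]), 0.73)]
74.43242289956906 ((659.6394653320312, -93.42217254638672), 55.10498046875)
{'nline': 0, 'ang': np.float64(nan)}dial.py:16: RuntimeWarning: Mean of empty slice.
  d=lx.mean(0)
  ret = um.true_divide(
```

View pics/w8.png

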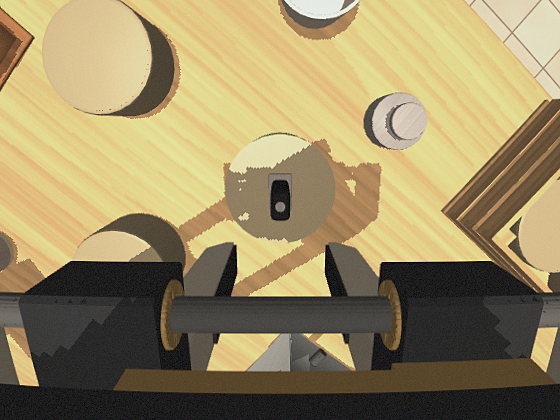

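The probe stands square in the slit at (281,190). The guard top is 4.8 mm above the rind and its thickness is 5, so it is seated. The wheel has not moved and the sleeve read 140°, number 7, when I left it.

```bash
python3 -c "
from bench import env;print(env.sign_off())"
```

```text
the job is handed in; nothing more can be done
None
```

The job is handed in: the sleeve read 7 when I released it, and the probe stands free in the slit with its guard on the rind; the slit wheel did not shift and I saw no bystander disturbed, but no verdict came back.

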